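# Add a crosswise layer to a model tower's timber crib and press it

### The arm

A 7-joint arm with a two-finger parallel gripper is mounted at the origin on the work surface. World frame = base frame: x ahead of the robot, y to its left, z up, the work surface at z = 0. Lengths are in mm, angles in rad, forces in N, time in s.
With the tool pointing down it reaches from about 425 to 925 mm from the base axis. Payload 6.8 kg.
Tool frame: the origin (TCP) lies on the centre line of the jaws, within the pads' length; the fingertips stand tcp_to_tips ahead of it and the grasp point (between the pads) lies 8 mm behind it (tcp_to_tips is the distance from the TCP to the fingertips, in mm); z points along the fingers, y is the line along which they close (so a half turn about z gives the same grasp; the last joint's range is limited). The gripper opens to 88 mm and grips with 3 to 60 N. Pads are 20 mm wide; open, the fingers measure 115 mm over their backs; the gripper's body (75 mm by 178 mm) begins 61 mm behind the grasp point.
Start: joints at [-1.296, 0.477, 0.022, 1.555, -0.011, 1.109, -0.083], TCP at [252.123, 626.164, 233.664] pointing down, gripper open.
Joint ranges: [-2.96, 2.96], [-0.34, 2.1], [-1.41, 1.46], [0.24, 2.44], [-1.37, 4.51], [0.17, 1.92], [-2.96, 2.96]. Speed limits (rad/s): [2.39, 2.39, 3.14, 3.14, 3.14, 3.14, 3.14].

### API

Orientations are given as a 3x3 rotation matrix whose columns are the frame's x, y, z axes.
In Python, from cell import read_state, read_camera, get_calibration, finish_job, tcp_to_tips gives the robot as it stands.
- The arm moves only by the tool servo_tool, never from a script. Its argument "rows" is a list that holds one entry, the list of rows, each a list of 6 numbers: the shift along the world's x, y, z in m, then the turn, a rotation vector about the world's x, y, z in degrees. In form: [[[x, y, z, ax, ay, az], ...]]. A call has 1 to 12 rows; each row shifts and turns the commanded pose from where the row before left it; what a row does not reach is not made up. A row lasts 1/12 s, in which the tool goes at most 41.7 mm and 7.16 degrees, less where a joint would pass 70% of its speed; a pose out of reach is approached as far as the arm can. A call with a gripper value outside its range is refused whole. "fingers" is the opening, from 0 (shut) to 1 (fully open), set as the call begins (left out, the last holds). The fingers move at their own pace and stop on an object; "newtons" is the grip in N (left out, the last holds). Time passes only in rows, so rows that do not move let the fingers close. It gives the time, the measured TCP pose, the force, the opening and the grip force at its end, in the units of the state.
- read_state(): the state, without advancing time (a new reading comes with each control period).
- read_camera(name): name is "scene" or "side" or "wrist"; returns the picture (480x640x3 uint8, red, green, blue); there is no depth.
- get_calibration(name): a dict with "fx", "fy", "cx", "cy" (pixels), "world_from_camera" (4x4, takes a point from camera to world coordinates); the wrist camera has in their place "T_tool_cam" (4x4, takes a point from camera to tool coordinates, whose origin is the TCP and whose axes are the flange's). Camera axes: x right, y down, z forward; pixel columns grow to the right and rows downward; lengths in mm; the calibration is good to about 2 mm. A picture is of the moment at which its call begins: read the wrist's pose just before it. get_calibration takes no time and is no camera call.
- finish_job(): hands the job in; it is judged then, once.
The state is a dict: "t": time; "joints": joint angles; "joint_velocities": joint speeds; "joint_efforts": joint torques, N m; "ee_pos": TCP position; "tcp_rot": TCP orientation; "contact_force": force on the tool from outside, world axes, zero at the start; "moment": the same for the moment, N m; "gripper_width": opening from 0.0 (shut) to 1.0 (fully open); "gripper_force": force on a finger pad.
Only numpy, scipy, OpenCV 4.12 (cv2) and the standard library are available. Lean on these libraries where they do the work, as an engineer would, in place of code of your own. Each camera call takes 0.05 s, during which the arm holds its last target. There are 200 camera calls.

### The job

Lay the two long loose slats on the timber crib in the bench press as its next layer: crosswise over the top pair, ends flush and spaced just as the bottom pair is, laid down and not dropped. Then swing the press lever down to its stop so that the pad bears on the new layer, hold it there for a second, and let it come all the way back up. Keep the crib where it is under the pad, and leave the short offcut and everything else where it stands.

Things in the scene. Friction and masses are not known exactly. Their poses are not given: they have to be found in the camera images.
- crib: Square crib of pale timber, 120 x 120 mm and 28 mm high, lying loose on the press bed: four slats glued in two layers. Origin: centre of its underside; z up. The bottom pair run along its y, centred at x = +40 and -40 mm; the top pair run along its x, centred at y = +40 and -40 mm, their tops at z = 28 mm. The new layer goes like the bottom pair: along y at x = +40 and -40 mm.
- slat_a: Loose slat of pale timber, 120 mm long (x) x 20 mm wide (y) x 14 mm thick (z), lying flat on the bench to the left of the press. Origin: centre of its underside. The two slats are alike and may go in either place.
- slat_b: The other loose slat, the same 120 x 20 x 14 mm; origin at the centre of its underside, x along its length.
- slat_a_mid (a point): Middle of slat_a (7 mm above its underside).
- slat_b_mid (a point): Middle of slat_b (7 mm above its underside).
- press: Grey bench press, fixed; origin under the centre of its bed, on the table. Base plate 200 mm (x) by 300 mm (y from -220 to +80 mm), 14 mm high; steel bed 160 x 160 mm, top at 20 mm. A two-cheek post at y = -190 mm carries the lever's hinge pin; post top at 108 mm. Small turns of the whole press occur.
- bed (a point): Centre of the top face of the press bed, 20 mm above the table, straight below the pad when the lever is down.
- lever (a joint): Steel lever of the press, a 30 x 16 mm bar, hinged at the post about the press's x axis: 0 = raised rest (66 degrees above level, slanting up from the post), 1.15 rad = level, at its stop. A spring returns it to 0; at the stop the handle needs about 12 N downwards.
- handle (a point): Centre of the lever's wooden T-handle: a round bar 22 mm thick, 100 mm long, parallel to the press's x axis, 270 mm from the hinge. About 325 mm above the table when raised, 80 mm when down at the stop.
- hinge (a point): Point on the lever's hinge axis, 80 mm above the table, in the lever's middle plane.
- pad (a joint): Spring-loaded steel pressing pad (110 mm along the press's x by 40 mm) under the lever, 190 mm from the hinge: 0 = hanging free, grows (m) as it is pressed in. On a crib with three layers (top 62 mm above the table) it is pressed in by about 6 mm at the lever's stop; with only two layers it does not touch.
- offcut: Short offcut of the same timber, 60 x 20 x 14 mm, lying among the slats; not wanted, leave it. Origin: centre of its underside, x along its length.
- paint_jar: Small jar, 48 mm across, 50 mm high, beyond the press. Bystander.
- glue: White glue bottle, 52 mm across, 140 mm high, at the far left. Bystander.
- driver: Screwdriver lying on the bench beyond the press. Bystander.
- cup: White cup, 80 mm across, 100 mm high, at the right. Bystander.
Things that resemble listed ones, but are neither listed nor needed, are in the scene too. Leave any orange look-alike of the slat_a alone.

How it is judged:
By the outcome, as a careful person would: the job done as asked, in the order asked, and still so for the second after the job is handed in, with the robot touching nothing.
It also fails if it takes over 72 s, if anything falls off the work surface, if the arm or the gripper's body presses on something with over 40 N, if the wrist force passes 120 N, or if a joint passes its speed limit or range.

## Working session

There is one attempt and no reset: what is moved stays moved. The work goes in short steps, Python scripts to look and compute and a tool call to move; the robot and the scene stay as the last step left them, time stands still between calls to the robot, and variables do not carry over. Pictures are saved under pics/ and viewed, at most 10 in all, crops included, and the job is handed in when it is done.

Besides the shell and the picture viewer there is one more tool, called by a JSON object that holds its "op" and its "data", one argument or row to a line. servo_tool: Moves the arm, as the interface text tells. Its arguments: {"type":"object","properties":{"rows":{"type":"array"},"fingers":{"type":"number"},"newtons":{"type":"number"}},"required":["rows"]}

```bash
mkdir -p pics; ls
python3 - <<'E'
from cell import *
import cv2,numpy as np
s=read_state();print(s['t'],s['ee_pos'],np.round(s['tcp_rot'],3).tolist(),s['gripper_width'],tcp_to_tips)
for n in ['scene','side']:
    im=read_camera(n);cv2.imwrite(f'pics/{n}0.png',im[:,:,::-1]);c=get_calibration(n);print(n,c)
print(get_calibration('wrist'))
E
```

```text
pics
0.0 [251.92353693 625.60898696 232.72926493] [[-0.928, 0.374, -0.001], [0.374, 0.928, -0.002], [-0.0, -0.002, -1.0]] 1.0044199273951653 11.0
scene {'fx': 519.1811674090524, 'fy': 519.1811674090524, 'cx': 326.37198066339556, 'cy': 247.0392112329244, 'world_from_camera': array([[-2.17543060e-01,  7.27623431e-01, -6.50568336e-01,
         1.38819059e+03],
       [ 9.75993015e-01,  1.54915771e-01, -1.53097157e-01,
         2.03825405e+02],
       [-1.06137831e-02, -6.68255375e-01, -7.43856237e-01,
         1.15728251e+03],
       [ 0.00000000e+00,  0.00000000e+00,  0.00000000e+00,
         1.00000000e+00]])}
side {'fx': 606.6966335506481, 'fy': 606.6966335506481, 'cx': 313.47679407520855, 'cy': 245.3766679360195, 'world_from_camera': array([[ 9.84826082e-01, -1.28451879e-01,  1.16694913e-01,
         3.60152914e+02],
       [-1.73440450e-01, -7.05253806e-01,  6.87412162e-01,
        -1.21697998e+03],
       [-5.99985205e-03, -6.97221044e-01, -7.16831094e-01,
         1.48079591e+03],
       [ 0.00000000e+00,  0.00000000e+00,  0.00000000e+00,
         1.00000000e+00]])}
{'fx': 346.55091261761476, 'fy': 346.55091261761476, 'cx': 323.1026040514348, 'cy': 232.11512980192947, 'T_tool_cam': array([[-1.53976856e-03, -9.66201152e-01, -2.57784723e-01,
         7.01263797e+01],
       [ 9.99998564e-01, -1.67028278e-03,  2.87304832e-04,
         5.18665911e-01],
       [-7.08167644e-04, -2.57783911e-01,  9.66202336e-01,
        -1.52076833e+02],
       [ 0.00000000e+00,  0.00000000e+00,  0.00000000e+00,
         1.00000000e+00]])}
```

View pics/scene0.png

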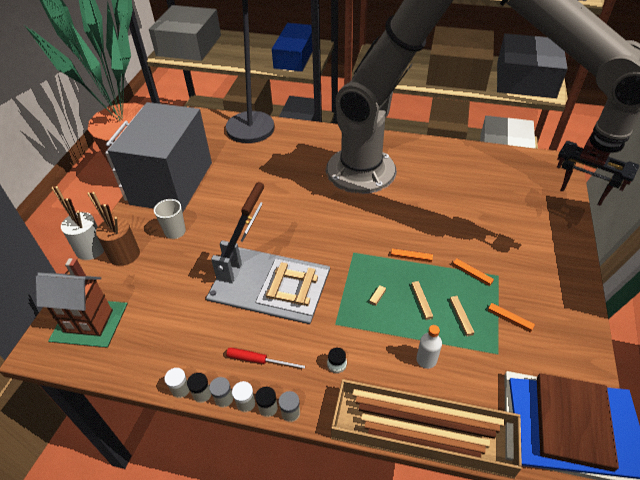

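View pics/side0.png

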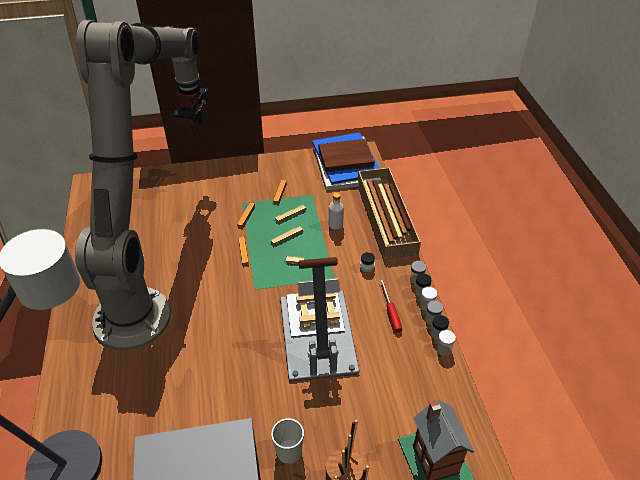

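Scene image candidates for the slats:
- Pale slats on the green mat at (422,299) and (461,315). These are the ones wanted.
- Short offcut at (377,295).
- Orange look-alikes at (411,254), (472,271) and (511,316).
- Pale strips in the tray at (425,415).

The crib is at (294,284) and the raised handle at (253,197). In the side view the slats are at (290,214) and (287,236).

```bash
cat > h.py <<'E'
from cell import *
import cv2,numpy as np
def cam(n,s=None):
    c=get_calibration(n)
    if 'world_from_camera' in c: T=c['world_from_camera']
    else:
        W=np.eye(4);W[:3,:3]=s['tcp_rot'];W[:3,3]=s['ee_pos'];T=W@c['T_tool_cam']
    return np.array([[c['fx'],0,c['cx']],[0,c['fy'],c['cy']],[0,0,1]]),T
def ray(uv,K,T,z):
    uv=np.atleast_2d(uv).astype(float)
    d=np.c_[uv,np.ones(len(uv))]@np.linalg.inv(K).T@T[:3,:3].T
    o=T[:3,3];return o[:2]+d[:,:2]*((z-o[2])/d[:,2])[:,None]
def pix(p,K,T):
    q=(np.atleast_2d(p)-T[:3,3])@T[:3,:3]@K.T
    return q[:,:2]/q[:,2:]
def tri(u1,c1,u2,c2):
    A=[];b=[]
    for u,(K,T) in ((u1,c1),(u2,c2)):
        d=T[:3,:3]@np.linalg.inv(K)@[*u,1];d/=np.linalg.norm(d);P=np.eye(3)-np.outer(d,d);A.append(P);b.append(P@T[:3,3])
    return np.linalg.solve(sum(A),sum(b))
def pale(im,vmin=150):
    h=cv2.cvtColor(im,cv2.COLOR_RGB2HSV)
    return cv2.inRange(h,(14,60,vmin),(28,170,255))
def rect(c,K,T,z):
    (cx,cy),(a,b),g=cv2.minAreaRect(ray(c.reshape(-1,2),K,T,z).astype(np.float32))
    if a<b:a,b,g=b,a,g+90
    return np.round([cx,cy,a,b,(g+90)%180-90],1)
def blobs(m,K,T,z,amin=40):
    for c in cv2.findContours(m,cv2.RETR_EXTERNAL,cv2.CHAIN_APPROX_NONE)[0]:
        if cv2.contourArea(c)>amin: print(np.round(c.reshape(-1,2).mean(0)),cv2.contourArea(c),'xy,L,W,deg',rect(c,K,T,z))
E
python3 - <<'E'
from h import *
for n in ['scene','side']:
    im=cv2.imread(f'pics/{n}0.png')[:,:,::-1].copy();K,T=cam(n);print(n)
    for u in ([(422,299),(428,299),(270,287)] if n=='scene' else [(290,214),(290,239)]): print(cv2.cvtColor(im,cv2.COLOR_RGB2HSV)[u[1],u[0]])
    blobs(pale(im),K,T,14)
K1=cam('scene');K2=cam('side')
print('handle',tri((253,197),K1,(318,263),K2))
# bed corners z=20 (scene)
print(ray([(273,261),(328,268),(320,311),(258,302)],*K1,20))
E
python3 - <<'E'
import cv2
a=cv2.imread('pics/scene0.png')
cv2.imwrite('pics/crop1.png',cv2.resize(a[180:340,200:400],None,fx=4,fy=3.7,interpolation=2)[:600])
E
```

```text
scene
[ 17 111 232]
[ 72 113 140]
[ 14  98 185]
[429. 423.] 9536.0 xy,L,W,deg [858.7 305.1 415.1 125.8 -89.9]
[462. 314.] 242.0 xy,L,W,deg [546.  370.3 121.   19.6  24.6]
[377. 294.] 120.5 xy,L,W,deg [527.3 142.9  60.9  21.2 -18.3]
[422. 299.] 224.0 xy,L,W,deg [517.1 262.6 121.   19.6  24.7]
[294. 284.] 1134.0 xy,L,W,deg [535.6 -94.3 124.8 124.6  87.9]
[460.  93.] 390.0 xy,L,W,deg [-534.7  308.1  513.1   34.6  -90. ]
[542.  96.] 269.0 xy,L,W,deg [-586.8  651.6  282.8  150.6  -56. ]
[263.  73.] 42.5 xy,L,W,deg [-525.4 -511.2  118.5   23.9   83.3]
[196.  65.] 321.0 xy,L,W,deg [-535.1 -822.6  454.2   35.5   90. ]
[591.   2.] 103.0 xy,L,W,deg [-1512.6   923.8   129.6    70.6   -78.9]
side
[ 30  53 255]
[ 71 126  71]
[305. 313.] 108.5 xy,L,W,deg [529.6 -83.3  65.4  45.4  79.8]
[331. 310.] 93.0 xy,L,W,deg [609.6 -85.6  66.7  36.6  82. ]
[305. 297.] 51.0 xy,L,W,deg [532.5 -26.3  53.1  16.1 -10.3]
[294. 258.] 48.0 xy,L,W,deg [526.3 140.1  56.4  20.  -18.1]
[286. 234.] 103.0 xy,L,W,deg [517.8 260.2 118.8  20.3  24.4]
[290. 212.] 93.0 xy,L,W,deg [546.3 367.4 116.3  20.3  24.6]
[390. 210.] 144.0 xy,L,W,deg [897.9 317.3 274.5  15.7 -90. ]
[381. 218.] 211.0 xy,L,W,deg [845.  334.2 420.8 105.6 -76.2]
handle [ 546.598087   -172.1081668   326.99587628]
[[ 478.28772308 -168.81892822]
 [ 470.72352916   -8.30031349]
 [ 619.59786856    2.82995936]
 [ 626.14301177 -167.1032337 ]]
```

View pics/crop1.png

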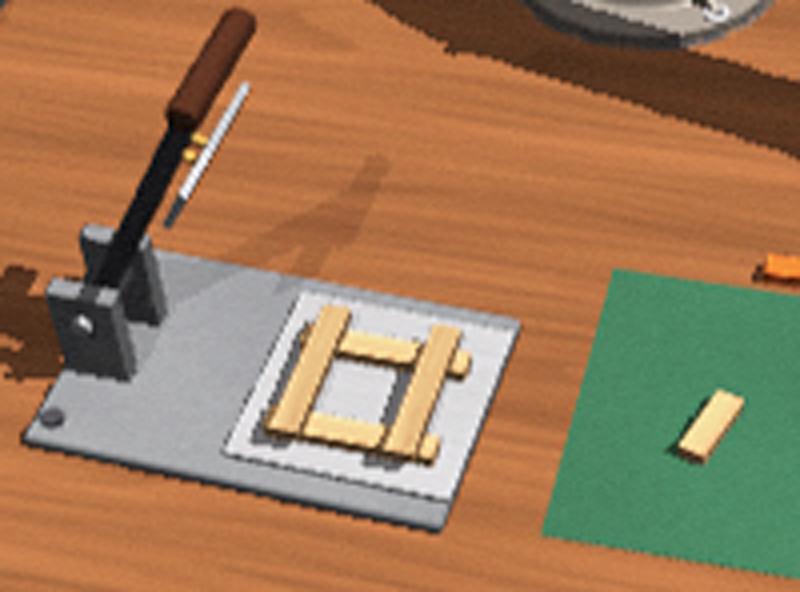

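The crop confirms that the pale piece at scene (377,295) is the 60 mm offcut. The two pale pieces measured at about 120 mm, (517,262) and (546,370), are the slats. The crib sits on the bed near (548,-86), with the press turned about +2.5°.

I'll move over slat A for a wrist look, with the tool x axis along the slat.

{"op": "servo_tool", "data": {
  "rows": [
    [[0.01325,-0.01815,-0.0055,0,0,-6.67],[0.01325,-0.01815,-0.0055,0,0,-6.67],[0.01325,-0.01815,-0.0055,0,0,-6.67],[0.01325,-0.01815,-0.0055,0,0,-6.67],[0.01325,-0.01815,-0.0055,0,0,-6.67],[0.01325,-0.01815,-0.0055,0,0,-6.67],[0.01325,-0.01815,-0.0055,0,0,-6.67],[0.01325,-0.01815,-0.0055,0,0,-6.67],[0.01325,-0.01815,-0.0055,0,0,-6.67],[0.01325,-0.01815,-0.0055,0,0,-6.67]]
  ],
  "fingers": 0.5
}}

```text
t: 0.93
ee_pos: [384.9, 443.5, 178.1]
tcp_rot: [[-0.018, 1.0, -0.0], [1.0, 0.018, -0.0], [-0.0, -0.0, -1.0]]
contact_force: [-0.1, 0.2, -0.6]
gripper_width: 0.5
gripper_force: 0.0
```

{"op": "servo_tool", "data": {
  "rows": [
    [[0.01325,-0.01815,-0.0055,0,0,-6.67],[0.01325,-0.01815,-0.0055,0,0,-6.67],[0.01325,-0.01815,-0.0055,0,0,-6.67],[0.01325,-0.01815,-0.0055,0,0,-6.67],[0.01325,-0.01815,-0.0055,0,0,-6.67],[0.01325,-0.01815,-0.0055,0,0,-6.67],[0.01325,-0.01815,-0.0055,0,0,-6.67],[0.01325,-0.01815,-0.0055,0,0,-6.67],[0.01325,-0.01815,-0.0055,0,0,-6.67],[0.01325,-0.01815,-0.0055,0,0,-6.67],[0,0,0,0,0,0],[0,0,0,0,0,0]]
  ]
}}

```text
t: 1.93
ee_pos: [517.3, 261.8, 123.2]
tcp_rot: [[0.909, 0.416, -0.001], [0.416, -0.909, -0.001], [-0.001, 0.001, -1.0]]
contact_force: [0.3, 0.4, 0.1]
gripper_width: 0.501
gripper_force: 0.0
```

```bash
cat >> h.py <<'E'
def yaw(s): return np.degrees(np.arctan2(s['tcp_rot'][1][0],s['tcp_rot'][0][0]))
def show(s): print('t',round(s['t'],2),'pos',np.round(s['ee_pos'],1),'yaw',round(yaw(s),2),'zax',np.round(np.array(s['tcp_rot'])[:,2],3),'w',round(s['gripper_width'],3),'F',np.round(s['contact_force'],1))
def wsnap(name):
    s=read_state();im=read_camera('wrist');cv2.imwrite(f'pics/{name}.png',im[:,:,::-1]);show(s);return s,im
E
python3 - <<'E'
from h import *
s,im=wsnap('w1');K,T=cam('wrist',s)
print('cam',T[:3,3]);blobs(pale(im),K,T,14,300)
print('glue',ray((428,362),*cam('scene'),0))
E
```

```text
t 1.93 pos [517.3 261.8 123.2] yaw 24.59 zax [-0.001 -0.001 -1.   ] w 0.501 F [0.3 0.4 0.1]
cam [581.22437783 291.66882685 275.15815968]
[432. 354.] 644.5 xy,L,W,deg [457.9 133.6  68.5  15.9  32.4]
[466. 276.] 1578.0 xy,L,W,deg [530.2 143.6  55.9  27.1 -18.5]
[324. 229.] 3816.5 xy,L,W,deg [517.1 261.6 120.2  20.7  24.6]
[ 52. 235.] 315.0 xy,L,W,deg [436.5 463.2 115.4  66.1  15. ]
[572. 119.] 904.5 xy,L,W,deg [669.4 135.3 122.1   7.3  89.9]
[580.  95.] 993.0 xy,L,W,deg [684.3 139.5 104.6   9.1 -87.5]
[ 49. 108.] 1092.0 xy,L,W,deg [520.  480.1  83.6  12.3  67.6]
[205. 134.] 4675.5 xy,L,W,deg [546.  369.3 119.8  20.6  24.6]
[583.  68.] 827.5 xy,L,W,deg [699.2 145.7  94.9   6.8 -88.3]
[592.  33.] 2554.5 xy,L,W,deg [722.2 157.8  98.9  19.7  86.6]
[493. 135.] 7683.0 xy,L,W,deg [639.7 187.6 380.2  88.6  77.4]
[77. 41.] 400.0 xy,L,W,deg [560.5 466.6  61.8  61.7  34.5]
glue [[699.39593752 297.36674643]]
```

View pics/w1.png

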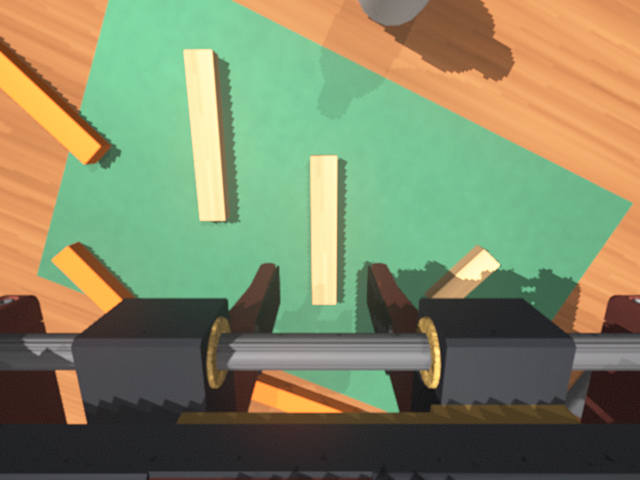

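The wrist image shows slat A centred between the fingers at (324,229) and slat B at (205,134). The offcut is at (466,276) and the orange look-alikes are on the left edge. The wrist positions agree with the scene camera. Next is the crib, viewed in the same tool geometry.

{"op": "servo_tool", "data": {
  "rows": [
    [[0.0031,-0.0328,0.0048,0,0,6.79],[0.0031,-0.0328,0.0048,0,0,6.79],[0.0031,-0.0328,0.0048,0,0,6.79],[0.0031,-0.0328,0.0048,0,0,6.79],[0.0031,-0.0328,0.0048,0,0,6.79],[0.0031,-0.0328,0.0048,0,0,6.79],[0.0031,-0.0328,0.0048,0,0,6.79],[0.0031,-0.0328,0.0048,0,0,6.79],[0.0031,-0.0328,0.0048,0,0,6.79],[0.0031,-0.0328,0.0048,0,0,6.79],[0,0,0,0,0,0],[0,0,0,0,0,0]]
  ]
}}

```text
t: 2.98
ee_pos: [548.4, -65.9, 172.4]
tcp_rot: [[-0.043, 0.999, 0.001], [0.999, 0.043, 0.0], [0.0, 0.001, -1.0]]
contact_force: [0.2, 0.5, -0.1]
gripper_width: 0.501
gripper_force: 0.0
```

Run:
```python
from h import *
s,im=wsnap('w2');K,T=cam('wrist',s)
print(np.round(pix([(548,-86,48),(548,-86,20)],K,T)))
blobs(pale(im),K,T,48,300)
```

```text
t 2.98 pos [548.4 -65.9 172.4] yaw 92.45 zax [ 0.001  0.    -1.   ] w 0.501 F [ 0.2  0.5 -0.1]
[[321. 252.]
 [321. 242.]]
[332. 247.] 8515.0 xy,L,W,deg [560.4 -86.3 119.4 115.2  -1.8]
```

View pics/w2.png

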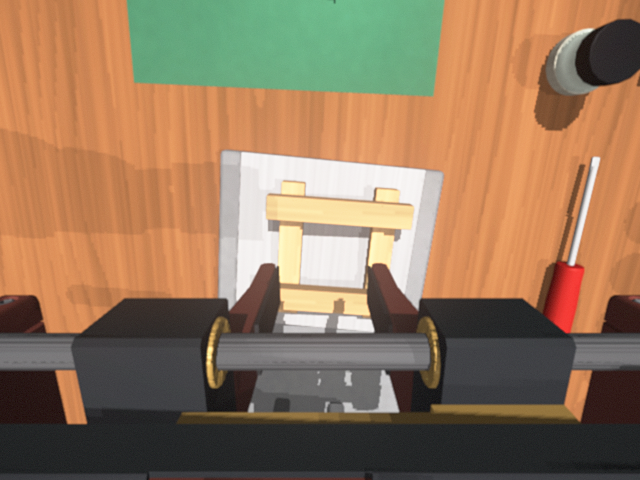

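The far top slat of the crib spans (266–413, ~210), but the fingers hide the ends of the near one. I'll shift 50 mm towards +y for an unobstructed look.

{"op": "servo_tool", "data": {
  "rows": [
    [[0,0.025,0,0,0,0],[0,0.025,0,0,0,0],[0,0,0,0,0,0],[0,0,0,0,0,0]]
  ]
}}

```text
t: 3.37
ee_pos: [547.9, -10.4, 171.3]
tcp_rot: [[-0.052, 0.999, -0.001], [0.999, 0.052, 0.001], [0.001, -0.001, -1.0]]
contact_force: [-0.1, 0.2, -0.1]
gripper_width: 0.504
gripper_force: 0.0
```

Run:
```python
from h import *
s,im=wsnap('w3');K,T=cam('wrist',s);np.savez('w3.npz',K=K,T=T)
p=np.array([(490,-150,20),(490,-20,48),(640,-20,48),(640,-150,20)]);print(np.round(pix(p,K,T)))
c=im[70:290,240:440];cv2.imwrite('pics/w3c.png',cv2.resize(c,(545,600),interpolation=cv2.INTER_CUBIC)[:,:,::-1])
for r in (100,130,160,190,200): print(r,cv2.cvtColor(im,cv2.COLOR_RGB2HSV)[r,345].tolist())
blobs(pale(im),K,T,48,300)
```

```text
t 3.37 pos [547.9 -10.4 171.3] yaw 92.96 zax [-0.001  0.001 -1.   ] w 0.504 F [-0.1  0.2 -0.1]
[[258. 355.]
 [252. 237.]
 [433. 246.]
 [407. 361.]]
100 [71, 97, 192]
130 [70, 97, 182]
160 [13, 144, 230]
190 [13, 137, 239]
200 [14, 134, 241]
[498. 410.] 886.5 xy,L,W,deg [ 724.4 -181.9  133.    15.6    3.4]
[390. 267.] 526.0 xy,L,W,deg [607.6 -41.2  46.8  20.  -38.3]
[308. 282.] 3581.5 xy,L,W,deg [547.4 -62.   84.   83.7 -82.4]
[509. 227.] 1343.0 xy,L,W,deg [700.9  -2.9 117.6  13.5 -89.9]
[454.  96.] 1144.5 xy,L,W,deg [639.8  92.4  90.9  15.7  89.4]
[542.  71.] 333.5 xy,L,W,deg [699.8 122.5  59.5  15.4 -87.9]
[306.  35.] 2054.5 xy,L,W,deg [529.4 132.1  54.   18.4 -18.4]
```

View pics/w3c.png

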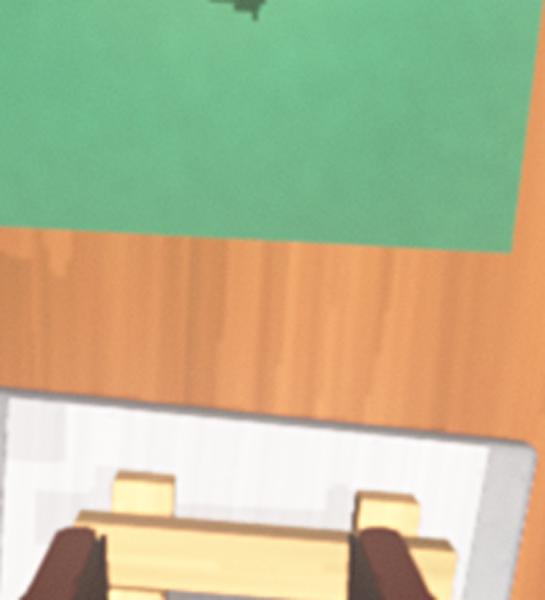

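Going towards +y pushed the crib down in the picture behind the fingers, at about (105–450, 520–590) in the crop. So w2 stays the crib view. I'll check the pose noise by averaging, then extract the faces in w2.

Run:
```python
from h import *
P=[]
for i in range(8):
    read_camera('wrist');s=read_state();P.append([*s['ee_pos'],yaw(s)])
print(np.round(P,1));print(np.mean(P,0),s['t'])
im=cv2.imread('pics/w2.png')[:,:,::-1].copy()
h=cv2.cvtColor(im,cv2.COLOR_RGB2HSV)
for u in (272,300,340,380,405): print(u,[tuple(h[v,u].tolist()) for v in range(190,232,2)])
c=im[170:325,250:430];cv2.imwrite('pics/w2c.png',cv2.resize(c,(697,600),interpolation=cv2.INTER_CUBIC)[:,:,::-1])
```

```text
[[547.9 -13.5 171.5  92.7]
 [547.9 -14.4 171.6  92.6]
 [548.  -14.9 171.6  92.6]
 [548.  -15.2 171.6  92.5]
 [548.1 -15.4 171.7  92.5]
 [548.1 -15.4 171.7  92.5]
 [548.1 -15.4 171.7  92.5]
 [548.1 -15.3 171.7  92.5]]
[548.01984708 -14.93247065 171.63238969  92.55676179] 3.8167
272 [(6, 5, 237), (16, 12, 230), (14, 94, 180), (17, 103, 241), (20, 90, 248), (20, 93, 247), (20, 96, 245), (19, 96, 244), (19, 95, 245), (20, 92, 249), (20, 92, 247), (19, 97, 243), (18, 98, 241), (19, 96, 245), (19, 97, 247), (10, 48, 170), (8, 18, 154), (7, 21, 157), (7, 21, 157), (11, 23, 155), (9, 21, 159)]
300 [(23, 79, 253), (23, 78, 254), (20, 95, 250), (14, 104, 187), (19, 96, 248), (22, 86, 252), (22, 86, 252), (22, 86, 251), (21, 86, 251), (21, 85, 252), (23, 79, 253), (22, 82, 252), (21, 90, 250), (21, 90, 250), (21, 85, 251), (22, 87, 254), (15, 107, 195), (15, 104, 179), (15, 105, 206), (15, 109, 223), (23, 82, 255)]
340 [(12, 5, 244), (12, 5, 244), (8, 4, 241), (0, 5, 233), (14, 46, 204), (15, 111, 221), (21, 88, 252), (21, 89, 250), (20, 89, 251), (21, 88, 251), (21, 84, 251), (21, 84, 251), (21, 83, 252), (22, 85, 252), (21, 85, 251), (21, 86, 252), (22, 79, 254), (17, 93, 242), (3, 16, 157), (8, 25, 164), (10, 24, 162)]
380 [(23, 78, 255), (24, 71, 254), (24, 72, 254), (24, 71, 254), (25, 70, 254), (22, 91, 253), (14, 106, 187), (19, 96, 249), (21, 91, 250), (20, 89, 249), (21, 88, 251), (21, 89, 250), (20, 90, 249), (22, 83, 252), (22, 81, 253), (22, 82, 253), (22, 80, 253), (23, 80, 253), (22, 85, 255), (14, 106, 194), (14, 106, 181)]
405 [(8, 4, 247), (8, 4, 247), (15, 4, 246), (10, 3, 247), (8, 4, 247), (8, 4, 248), (11, 9, 240), (14, 99, 178), (20, 93, 251), (21, 90, 250), (20, 92, 249), (19, 96, 246), (20, 95, 247), (21, 92, 250), (22, 83, 253), (22, 79, 253), (23, 79, 253), (23, 82, 253), (23, 76, 254), (22, 76, 252), (0, 5, 243)]
```

View pics/w2c.png

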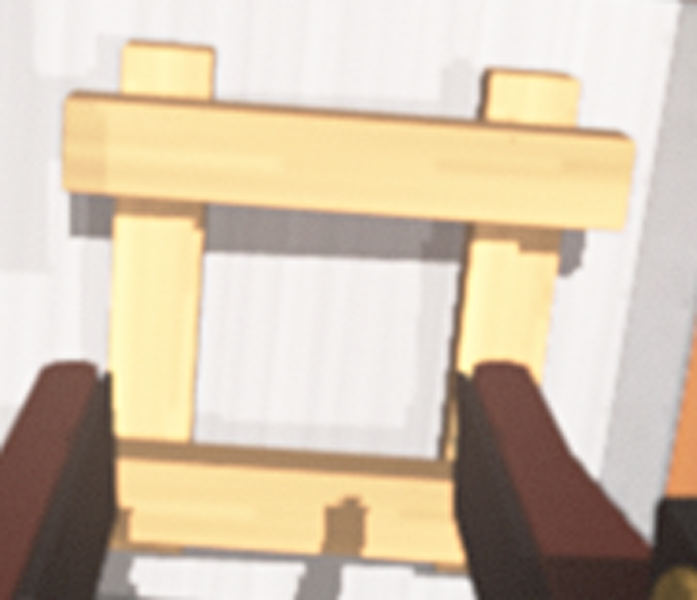

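The crop shows both top slats of the crib: far one at crop (65–632, 95–228), near one at (115–465, 455–570). The arm takes about 0.5 s to settle after a move. I'll return to the w2 pose, open the fingers fully and let it settle.

{"op": "servo_tool", "data": {
  "rows": [
    [[0,-0.0125,0,0,0,0],[0,-0.0125,0,0,0,0],[0,-0.0125,0,0,0,0],[0,-0.0125,0,0,0,0],[0,0,0,0,0,0],[0,0,0,0,0,0],[0,0,0,0,0,0],[0,0,0,0,0,0],[0,0,0,0,0,0],[0,0,0,0,0,0]]
  ],
  "fingers": 1.0
}}

```text
t: 4.65
ee_pos: [548.2, -64.1, 171.6]
tcp_rot: [[-0.046, 0.999, -0.0], [0.999, 0.046, 0.0], [0.0, 0.0, -1.0]]
contact_force: [0.3, 0.0, -0.7]
gripper_width: 1.0
gripper_force: 0.0
```

Run:
```python
from h import *
s,im=wsnap('w4');K,T=cam('wrist',s)
h=cv2.cvtColor(im,cv2.COLOR_RGB2HSV);m=cv2.inRange(h,(15,55,228),(28,125,255))
m[:170]=0;m[330:]=0;m[:,:235]=0;m[:,430:]=0
cs=[c for c in cv2.findContours(m,0,1)[0] if cv2.contourArea(c)>150]
R=np.array([[np.cos(a:=np.radians(92.5)),-np.sin(a)],[np.sin(a),np.cos(a)]])
for z in (48,34):
    for c in cs:
        x,y,w,hh=cv2.boundingRect(c);print(z,(x,y,w,hh),rect(c,K,T,z))
# slope fit of the far slat's top-face edges, corners in world at z=48
up=[];lo=[]
for u in range(274,408):
    col=np.where(m[:,u]>0)[0]
    if len(col):
        g=np.split(col,np.where(np.diff(col)>1)[0]+1);print(u,[(int(q[0]),int(q[-1])) for q in g]) if u%12==0 else 0
cv2.imwrite('pics/w4c.png',cv2.resize(im[170:340,230:440],(741,600),interpolation=2)[:,:,::-1])
```

```text
t 4.65 pos [548.2 -64.1 171.6] yaw 92.63 zax [-0.  0. -1.] w 1.0 F [ 0.3  0.  -0.7]
48 (263, 290, 138, 30) [ 558.9 -132.9  119.8   21.2   -1.9]
48 (366, 235, 29, 58) [597.5 -92.5  50.8  18.8  88. ]
48 (277, 228, 26, 58) [521.3 -89.7  50.9  19.1  88.3]
48 (267, 198, 148, 35) [561.8 -51.9 119.4  19.5  -2. ]
48 (377, 191, 24, 14) [599.5 -36.2  18.4  10.1  -1.9]
48 (282, 184, 23, 14) [523.1 -33.5  17.9  10.   -1.6]
34 (263, 290, 138, 30) [ 559.6 -139.9  125.8   22.3   -1.9]
34 (366, 235, 29, 58) [600.2 -97.5  53.4  19.8  88. ]
34 (277, 228, 26, 58) [520.1 -94.5  53.5  20.1  88.3]
34 (267, 198, 148, 35) [562.6 -54.9 125.5  20.5  -2. ]
34 (377, 191, 24, 14) [602.3 -38.3  19.4  10.6  -1.9]
34 (282, 184, 23, 14) [522.  -35.5  18.9  10.5  -1.6]
276 [(199, 221), (291, 311)]
288 [(184, 196), (200, 222), (228, 285), (292, 312)]
300 [(186, 197), (201, 223), (230, 269), (293, 312)]
312 [(202, 224), (294, 313)]
324 [(203, 225), (295, 314)]
336 [(203, 226), (295, 315)]
348 [(204, 227), (296, 316)]
360 [(205, 228), (297, 298)]
372 [(206, 229), (237, 291), (298, 317)]
384 [(192, 203), (207, 230), (238, 292), (299, 318)]
396 [(193, 204), (208, 231), (300, 319)]
```

View pics/w4c.png

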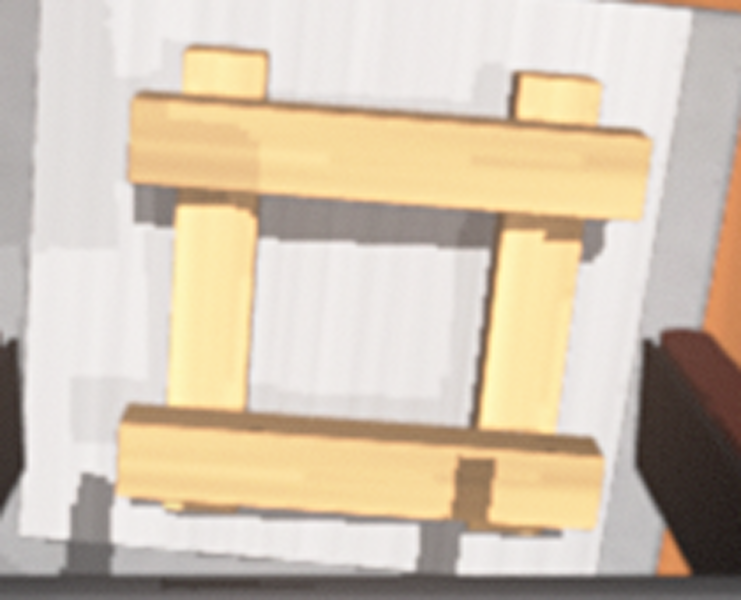

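w4 shows the whole crib: far top slat centred at (561.8,-51.9), near one at (558.9,-132.9), yaw -2.0°, so the crib centre is about (560.4,-92.1). The new slats go at about (600.3,-93.5) and (520.4,-90.7), along 88°. Now back over slat A for a settled look before grasping.

{"op": "servo_tool", "data": {
  "rows": [
    [[-0.0031,0.03265,-0.0048,0,0,-6.8],[-0.0031,0.03265,-0.0048,0,0,-6.8],[-0.0031,0.03265,-0.0048,0,0,-6.8],[-0.0031,0.03265,-0.0048,0,0,-6.8],[-0.0031,0.03265,-0.0048,0,0,-6.8],[-0.0031,0.03265,-0.0048,0,0,-6.8],[-0.0031,0.03265,-0.0048,0,0,-6.8],[-0.0031,0.03265,-0.0048,0,0,-6.8],[-0.0031,0.03265,-0.0048,0,0,-6.8],[-0.0031,0.03265,-0.0048,0,0,-6.8]]
  ],
  "fingers": 0.5
}}

```text
t: 5.53
ee_pos: [516.6, 263.7, 123.5]
tcp_rot: [[0.912, 0.411, 0.0], [0.411, -0.912, 0.0], [0.0, -0.0, -1.0]]
contact_force: [0.5, 0.0, 0.0]
gripper_width: 0.501
gripper_force: 0.0
```

{"op": "servo_tool", "data": {
  "rows": [
    [[0,0,0,0,0,0],[0,0,0,0,0,0],[0,0,0,0,0,0],[0,0,0,0,0,0],[0,0,0,0,0,0],[0,0,0,0,0,0]]
  ]
}}

```text
t: 6.03
ee_pos: [517.6, 260.3, 124.0]
tcp_rot: [[0.91, 0.414, 0.0], [0.414, -0.91, 0.0], [0.0, -0.0, -1.0]]
contact_force: [-0.8, 0.7, 0.7]
gripper_width: 0.503
gripper_force: 0.0
```

Run:
```python
from h import *
s,im=wsnap('w5');K,T=cam('wrist',s)
h=cv2.cvtColor(im,cv2.COLOR_RGB2HSV);m=cv2.inRange(h,(15,55,228),(30,125,255));m[:,:150]=0;m[:,400:]=0;m[310:]=0
blobs(m,K,T,14,300)
```

```text
t 6.03 pos [517.6 260.3 124. ] yaw 24.45 zax [ 0.  0. -1.] w 0.503 F [-0.8  0.7  0.7]
[322. 229.] 3657.0 xy,L,W,deg [517.2 261.6 119.7  20.1  24.6]
[203. 134.] 4475.0 xy,L,W,deg [545.7 369.2 119.8  19.9  24.6]
```

{"op": "servo_tool", "data": {
  "rows": [
    [[-0.0004,0.0013,-0.018,0,0,0],[0,0,-0.018,0,0,0],[0,0,-0.018,0,0,0],[0,0,-0.018,0,0,0],[0,0,-0.018,0,0,0],[0,0,-0.012,0,0,0],[0,0,-0.0075,0,0,0],[0,0,0,0,0,0],[0,0,0,0,0,0],[0,0,0,0,0,0],[0,0,0,0,0,0]]
  ]
}}

```text
t: 7.0
ee_pos: [517.4, 263.3, 15.1]
tcp_rot: [[0.91, 0.416, 0.001], [0.416, -0.91, 0.001], [0.002, -0.0, -1.0]]
contact_force: [-0.3, 0.4, 0.7]
gripper_width: 0.496
gripper_force: 0.0
```

{"op": "servo_tool", "data": {
  "rows": [
    [[0,0,0,0,0,0],[0,0,0,0,0,0],[0,0,0,0,0,0],[0,0,0,0,0,0],[0,0,0,0,0,0],[0,0,0,0,0,0]]
  ],
  "fingers": 0.1,
  "newtons": 15
}}

```text
t: 7.5
ee_pos: [516.8, 263.1, 14.4]
tcp_rot: [[0.909, 0.416, 0.0], [0.416, -0.909, 0.0], [0.0, -0.0, -1.0]]
contact_force: [-1.3, -0.1, 3.3]
gripper_width: 0.227
gripper_force: 15.0
```

{"op": "servo_tool", "data": {
  "rows": [
    [[0,0,0.012,0,0,0],[0,0,0.028,0,0,0],[0,0,0.028,0,0,0],[0,0,0.028,0,0,0],[0.0076,-0.03238,0,0,0,5.768],[0.0076,-0.03238,0,0,0,5.768],[0.0076,-0.03238,0,0,0,5.768],[0.0076,-0.03238,0,0,0,5.768],[0.0076,-0.03238,0,0,0,5.768],[0.0076,-0.03238,0,0,0,5.768]]
  ]
}}

```text
t: 8.33
ee_pos: [562.5, 67.0, 111.0]
tcp_rot: [[0.508, 0.861, 0.001], [0.861, -0.508, -0.0], [0.0, 0.001, -1.0]]
contact_force: [0.5, -0.1, -0.1]
gripper_width: 0.224
gripper_force: 15.0
```

{"op": "servo_tool", "data": {
  "rows": [
    [[0.0076,-0.03238,0,0,0,5.768],[0.0076,-0.03238,0,0,0,5.768],[0.0076,-0.03238,0,0,0,5.768],[0.0076,-0.03238,0,0,0,5.768],[0.0076,-0.03238,0,0,0,5.768],[0,0,0,0,0,0],[0,0,0,0,0,0],[0,0,0,0,0,0],[0,0,0,0,0,0],[0,0,0,0,0,0],[0,0,0,0,0,0]]
  ]
}}

```text
t: 9.25
ee_pos: [600.3, -91.5, 110.2]
tcp_rot: [[0.033, 0.999, -0.0], [0.999, -0.033, 0.0], [0.0, -0.0, -1.0]]
contact_force: [-0.5, -0.5, 0.7]
gripper_width: 0.223
gripper_force: 15.0
```

Run:
```python
from h import *
s,im=wsnap('w6');a=read_camera('scene');b=read_camera('side')
A=cv2.resize(a[80:330,180:430],(400,400));B=cv2.resize(b[170:370,220:420],(400,400))
cv2.imwrite('pics/c6.png',np.hstack([A,B])[:,:,::-1])
```

```text
t 9.25 pos [600.3 -91.5 110.2] yaw 88.13 zax [-0.  0. -1.] w 0.223 F [-0.5 -0.5  0.7]
```

View pics/c6.png

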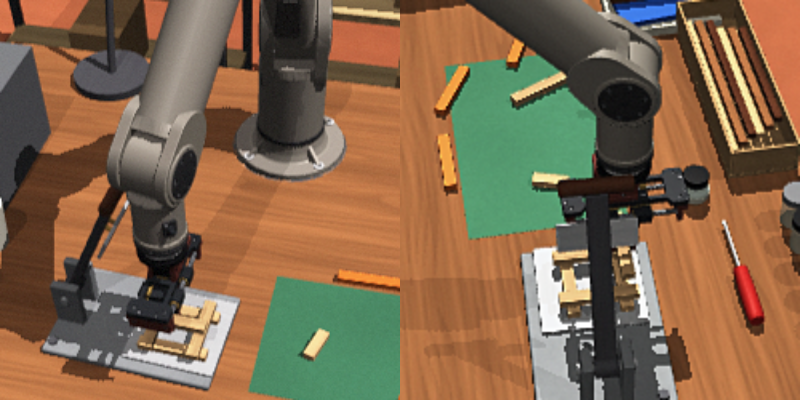

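Run:
```python
from h import *
for n,u in (('side',(332,220)),('scene',(296,187)),('scene',(252,175)),('scene',(270,230))):
    K,T=cam(n);d=T[:3,:3]@np.linalg.inv(K)@[*u,1];o=T[:3,3]
    for x in (560,600,640):
        print(n,u,np.round(o+d*(x-o[0])/d[0],0))
s=read_state();show(s);print(np.round(s['joints'],3))
```

```text
side (332, 220) [ 560. -282.  577.]
side (332, 220) [600. -95. 396.]
side (332, 220) [640.  92. 216.]
scene (296, 187) [560. -58. 393.]
scene (296, 187) [600. -45. 430.]
scene (296, 187) [640. -33. 467.]
scene (252, 175) [ 560. -158.  410.]
scene (252, 175) [ 600. -140.  447.]
scene (252, 175) [ 640. -123.  483.]
scene (270, 230) [ 560. -132.  240.]
scene (270, 230) [ 600. -116.  284.]
scene (270, 230) [ 640. -100.  329.]
t 9.4 pos [600.4 -92.4 110.2] yaw 88.07 zax [-0.  0. -1.] w 0.227 F [ 0.3 -0.1 -0.3]
[-0.178  0.521  0.304  1.844 -0.208  0.807  0.2  ]
```

Scene/side crop: the slat is held over the crib, and the wrist joint stays about 20 mm clear of the raised handle. I'll descend gently.

{"op": "servo_tool", "data": {
  "rows": [
    [[0,0,-0.006,0,0,0],[0,0,-0.01,0,0,0],[0,0,-0.01,0,0,0],[0,0,-0.01,0,0,0],[0,0,-0.006,0,0,0],[0,0,-0.003,0,0,0],[0,0,0,0,0,0],[0,0,0,0,0,0],[0,0,0,0,0,0],[0,0,0,0,0,0],[0,0,0,0,0,0],[0,0,0,0,0,0]]
  ]
}}

```text
t: 10.4
ee_pos: [600.6, -93.2, 65.5]
tcp_rot: [[0.035, 0.999, 0.001], [0.999, -0.035, -0.0], [0.0, 0.001, -1.0]]
contact_force: [0.3, 0.0, -0.2]
gripper_width: 0.229
gripper_force: 15.0
```

Run:
```python
from h import *
P=[]
for i in range(4):
    read_camera('side');s=read_state();P.append([*s['ee_pos'],yaw(s)])
print(np.round(P,2));show(s)
```

```text
[[600.48 -93.21  65.46  88.02]
 [600.42 -93.23  65.39  88.01]
 [600.39 -93.21  65.33  88.02]
 [600.38 -93.21  65.28  88.02]]
t 10.6 pos [600.4 -93.2  65.3] yaw 88.02 zax [ 0.  0. -1.] w 0.228 F [ 0.3  0.2 -0. ]
```

{"op": "servo_tool", "data": {
  "rows": [
    [[0,0,-0.001,0,0,0],[0,0,-0.0008,0,0,0],[0,0,-0.0005,0,0,0],[0,0,-0.0003,0,0,0],[0,0,-0.0003,0,0,0],[0,0,-0.0002,0,0,0],[0,0,0,0,0,0],[0,0,0,0,0,0]]
  ]
}}

```text
t: 11.27
ee_pos: [600.2, -93.2, 62.4]
tcp_rot: [[0.035, 0.999, -0.0], [0.999, -0.035, 0.0], [0.0, -0.0, -1.0]]
contact_force: [-2.3, 1.1, 5.6]
gripper_width: 0.226
gripper_force: 15.0
```

{"op": "servo_tool", "data": {
  "rows": [
    [[0,0,-0.0003,0,0,0],[0,0,-0.0002,0,0,0],[0,0,0,0,0,0],[0,0,0,0,0,0]]
  ]
}}

```text
t: 11.6
ee_pos: [600.3, -93.2, 62.3]
tcp_rot: [[0.035, 0.999, -0.0], [0.999, -0.035, 0.0], [0.0, -0.0, -1.0]]
contact_force: [-3.4, 1.1, 9.7]
gripper_width: 0.228
gripper_force: 15.0
```

Contact at about 10 N. I'll back off slightly, release, lift and check.

{"op": "servo_tool", "data": {
  "rows": [
    [[0,0,0.0003,0,0,0],[0,0,0.0002,0,0,0],[0,0,0,0,0,0]]
  ]
}}

```text
t: 11.85
ee_pos: [600.2, -93.2, 62.3]
tcp_rot: [[0.035, 0.999, -0.0], [0.999, -0.035, 0.0], [0.0, -0.0, -1.0]]
contact_force: [-3.3, 0.2, 6.9]
gripper_width: 0.225
gripper_force: 15.0
```

{"op": "servo_tool", "data": {
  "rows": [
    [[0,0,0,0,0,0],[0,0,0,0,0,0],[0,0,0,0,0,0],[0,0,0,0,0,0]]
  ],
  "fingers": 0.5
}}

```text
t: 12.18
ee_pos: [600.3, -93.2, 61.8]
tcp_rot: [[0.035, 0.999, -0.0], [0.999, -0.035, -0.0], [-0.0, -0.0, -1.0]]
contact_force: [-0.6, 0.7, 0.5]
gripper_width: 0.481
gripper_force: 0.0
```

{"op": "servo_tool", "data": {
  "rows": [
    [[0,0,0.01,0,0,0],[0,0,0.02,0,0,0],[0,0,0.03,0,0,0],[0,0,0.03,0,0,0],[0,0,0.02,0,0,0],[0,0,0,0,0,0],[0,0,0,0,0,0],[0,0,0,0,0,0],[0,0,0,0,0,0]]
  ]
}}

```text
t: 12.93
ee_pos: [599.4, -93.0, 170.8]
tcp_rot: [[0.034, 0.999, -0.002], [0.999, -0.034, 0.0], [0.0, -0.002, -1.0]]
contact_force: [-0.4, -0.4, -0.5]
gripper_width: 0.501
gripper_force: 0.0
```

```bash
cat >> h.py <<'E'
def crib(im,s):
    K,T=cam('wrist',s)
    h=cv2.cvtColor(im,cv2.COLOR_RGB2HSV);m=cv2.inRange(h,(15,55,228),(30,125,255))
    q=np.round(pix([(480,0,48),(640,0,48),(640,-170,48),(480,-170,48)],K,T)).astype(int);k=np.zeros_like(m);cv2.fillConvexPoly(k,q.reshape(-1,1,2),255)
    for c in cv2.findContours(m&k,0,1)[0]:
        if cv2.contourArea(c)>150: print(cv2.boundingRect(c),'z62',rect(c,K,T,62),'z48',rect(c,K,T,48))
E
python3 - <<'E'
from h import *
s,im=wsnap('w7');crib(im,s)
E
```

```text
t 12.93 pos [599.4 -93.  170.8] yaw 88.02 zax [-0.002  0.    -1.   ] w 0.501 F [-0.4 -0.4 -0.5]
(276, 264, 36, 22) z62 [ 574.5 -126.2   27.9   18.1   -2. ] z48 [ 573.  -131.8   29.4   19.1   -2. ]
(206, 264, 54, 23) z62 [ 525.7 -124.9   42.5   19.    -2. ] z48 [ 521.6 -130.4   44.8   20.    -2. ]
(218, 200, 27, 60) z62 [528.  -87.6  47.4  17.8  87.9] z48 [524.  -91.1  49.9  18.8  87.9]
(197, 154, 153, 151) z62 [562.2 -91.3 120.7 113.6  88. ] z48 [560.  -95.  127.2 119.7  88. ]
(214, 154, 25, 13) z62 [529.9 -34.1  17.7   8.7  -2.1] z48 [526.  -34.7  18.6   9.2  -2.1]
```

Run:
```python
from h import *
s=read_state();show(s)
K,T=cam('wrist',s)
im=cv2.imread('pics/w7.png')[:,:,::-1].copy();h=cv2.cvtColor(im,cv2.COLOR_RGB2HSV);m=cv2.inRange(h,(15,55,228),(30,125,255))
a=np.radians(-2);R=np.array([[np.cos(a),-np.sin(a)],[np.sin(a),np.cos(a)]]);O=np.array([560.35,-92.1])
f=lambda uv,z:np.round((ray(uv,K,T,z)-O)@R,1).tolist()
for u in range(316,346,6):
    c=np.where(m[150:310,u])[0]+150; print(u,c[0],c[-1],f([(u,c[0]-.5),(u,c[-1]+.5)],62))
for u in (220,226,232):
    c=np.where(m[145:165,u])[0]+145; print('bot',u,c[0],f([(u,c[0]-.5)],34))
for v in (175,183,200,230,250):
    r=np.where(m[v,180:360])[0]+180; g=np.split(r,np.where(np.diff(r)>2)[0]+1); print(v,[(int(q[0]),int(q[-1])) for q in g],f([(g[-1][-1]+.5,v),(g[-1][0]-.5,v)],62), f([(g[0][0]-.5,v)],48))
```

```text
t 12.98 pos [599.4 -93.  170.7] yaw 88.02 zax [-0.003  0.    -1.   ] w 0.499 F [-0.3 -0.9  0.4]
316 154 304 [[33.9, 61.5], [33.1, -60.0]]
322 154 304 [[38.3, 61.5], [38.0, -60.0]]
328 154 304 [[42.7, 61.5], [43.0, -60.0]]
334 154 304 [[47.1, 61.5], [47.9, -60.0]]
340 168 285 [[51.6, 51.3], [52.7, -43.1]]
bot 220 154 [[-44.8, 60.5]]
bot 226 154 [[-40.0, 60.5]]
bot 232 154 [[-35.1, 60.5]]
175 [(198, 309), (312, 349)] [[58.8, 45.8], [30.4, 45.8]] [[-59.7, 44.6]]
183 [(198, 349)] [[58.9, 39.8], [-55.2, 40.0]] [[-60.3, 38.3]]
200 [(219, 238), (312, 337)] [[50.0, 27.0], [30.2, 27.0]] [[-44.8, 24.7]]
230 [(220, 242), (313, 337)] [[50.2, 3.4], [30.8, 3.4]] [[-45.9, -0.1]]
250 [(222, 243), (313, 336)] [[49.6, -12.9], [30.6, -12.9]] [[-45.6, -17.3]]
```

The first slat lies at crib-frame x=40.3, y=+0.7, and the crib has not moved. Now slat B.

{"op": "servo_tool", "data": {
  "rows": [
    [[-0.0042,0.03557,-0.0037,0,0,-4.88],[-0.0042,0.03557,-0.0037,0,0,-4.88],[-0.0042,0.03557,-0.0037,0,0,-4.88],[-0.0042,0.03557,-0.0037,0,0,-4.88],[-0.0042,0.03557,-0.0037,0,0,-4.88],[-0.0042,0.03557,-0.0037,0,0,-4.88],[-0.0042,0.03557,-0.0037,0,0,-4.88],[-0.0042,0.03557,-0.0037,0,0,-4.88],[-0.0042,0.03557,-0.0037,0,0,-4.88],[-0.0042,0.03557,-0.0037,0,0,-4.88],[-0.0042,0.03557,-0.0037,0,0,-4.88],[-0.0042,0.03557,-0.0037,0,0,-4.88]]
  ]
}}

```text
t: 13.98
ee_pos: [548.9, 335.0, 126.3]
tcp_rot: [[0.873, 0.488, -0.001], [0.488, -0.873, -0.001], [-0.002, 0.001, -1.0]]
contact_force: [0.0, -0.5, -0.5]
gripper_width: 0.498
gripper_force: 0.0
```

{"op": "servo_tool", "data": {
  "rows": [
    [[-0.0042,0.03557,-0.0037,0,0,-4.88],[0,0,0,0,0,0],[0,0,0,0,0,0],[0,0,0,0,0,0],[0,0,0,0,0,0],[0,0,0,0,0,0],[0,0,0,0,0,0],[0,0,0,0,0,0]]
  ]
}}

```text
t: 14.65
ee_pos: [546.2, 368.2, 124.2]
tcp_rot: [[0.91, 0.414, 0.0], [0.414, -0.91, 0.0], [0.0, -0.0, -1.0]]
contact_force: [-0.1, -0.4, 0.4]
gripper_width: 0.503
gripper_force: 0.0
```

Run:
```python
from h import *
s,im=wsnap('w8');K,T=cam('wrist',s)
h=cv2.cvtColor(im,cv2.COLOR_RGB2HSV);m=cv2.inRange(h,(15,55,228),(30,125,255));m[:,:150]=0;m[:,440:]=0;m[315:]=0
blobs(m,K,T,14,300);show(read_state())
```

```text
t 14.65 pos [546.2 368.2 124.2] yaw 24.49 zax [ 0.  0. -1.] w 0.503 F [-0.1 -0.4  0.4]
[322. 229.] 3662.0 xy,L,W,deg [545.7 369.3 119.8  20.1  24.9]
t 14.7 pos [546.1 368.4 124.2] yaw 24.51 zax [ 0.  0. -1.] w 0.5 F [-0.2  0.4  0.5]
```

{"op": "servo_tool", "data": {
  "rows": [
    [[0,0,-0.018,0,0,0],[0,0,-0.018,0,0,0],[0,0,-0.018,0,0,0],[0,0,-0.018,0,0,0],[0,0,-0.018,0,0,0],[0,0,-0.012,0,0,0],[0,0,-0.0078,0,0,0],[0,0,0,0,0,0],[0,0,0,0,0,0],[0,0,0,0,0,0],[0,0,0,0,0,0]]
  ]
}}

```text
t: 15.62
ee_pos: [546.5, 369.6, 15.3]
tcp_rot: [[0.909, 0.416, 0.002], [0.416, -0.909, 0.001], [0.002, -0.0, -1.0]]
contact_force: [-0.3, 0.4, 0.4]
gripper_width: 0.493
gripper_force: 0.0
```

{"op": "servo_tool", "data": {
  "rows": [
    [[0,0,0,0,0,0],[0,0,0,0,0,0],[0,0,0,0,0,0],[0,0,0,0,0,0],[0,0,0,0,0,0],[0,0,0,0,0,0]]
  ],
  "fingers": 0.1,
  "newtons": 15
}}

```text
t: 16.12
ee_pos: [545.8, 369.3, 14.4]
tcp_rot: [[0.909, 0.416, 0.0], [0.416, -0.909, 0.0], [0.0, -0.0, -1.0]]
contact_force: [-1.8, 0.4, 1.8]
gripper_width: 0.223
gripper_force: 15.0
```

{"op": "servo_tool", "data": {
  "rows": [
    [[0,0,0.012,0,0,0],[0,0,0.028,0,0,0],[0,0,0.028,0,0,0],[0,0,0.028,0,0,0],[-0.00195,-0.0354,0,0,0,4.88],[-0.00195,-0.0354,0,0,0,4.88],[-0.00195,-0.0354,0,0,0,4.88],[-0.00195,-0.0354,0,0,0,4.88],[-0.00195,-0.0354,0,0,0,4.88],[-0.00195,-0.0354,0,0,0,4.88],[-0.00195,-0.0354,0,0,0,4.88],[-0.00195,-0.0354,0,0,0,4.88]]
  ]
}}

```text
t: 17.12
ee_pos: [530.0, 84.2, 111.0]
tcp_rot: [[0.441, 0.898, 0.001], [0.898, -0.441, 0.0], [0.001, 0.001, -1.0]]
contact_force: [1.4, -0.5, -0.2]
gripper_width: 0.225
gripper_force: 15.0
```

{"op": "servo_tool", "data": {
  "rows": [
    [[-0.00195,-0.0354,0,0,0,4.88],[-0.00195,-0.0354,0,0,0,4.88],[-0.00195,-0.0354,0,0,0,4.88],[-0.00195,-0.0354,0,0,0,4.88],[-0.00195,-0.0354,0,0,0,4.88],[0,0,0,0,0,0],[0,0,0,0,0,0],[0,0,0,0,0,0],[0,0,0,0,0,0],[0,0,0,0,0,0],[0,0,0,0,0,0]]
  ]
}}

```text
t: 18.03
ee_pos: [520.6, -89.4, 110.2]
tcp_rot: [[0.032, 0.999, -0.0], [0.999, -0.032, 0.0], [0.0, -0.0, -1.0]]
contact_force: [0.5, 1.0, 0.9]
gripper_width: 0.226
gripper_force: 15.0
```

{"op": "servo_tool", "data": {
  "rows": [
    [[0,0,-0.006,0,0,0],[0,0,-0.01,0,0,0],[0,0,-0.01,0,0,0],[0,0,-0.01,0,0,0],[0,0,-0.006,0,0,0],[0,0,-0.003,0,0,0],[0,0,0,0,0,0],[0,0,0,0,0,0],[0,0,0,0,0,0],[0,0,0,0,0,0],[0,0,0,0,0,0],[0,0,0,0,0,0]]
  ]
}}

```text
t: 19.03
ee_pos: [520.6, -91.0, 65.5]
tcp_rot: [[0.035, 0.999, 0.001], [0.999, -0.035, 0.0], [0.0, 0.001, -1.0]]
contact_force: [-0.7, 0.1, 0.0]
gripper_width: 0.223
gripper_force: 15.0
```

Well aligned; laying it down.

{"op": "servo_tool", "data": {
  "rows": [
    [[0,0,-0.001,0,0,0],[0,0,-0.0008,0,0,0],[0,0,-0.0005,0,0,0],[0,0,-0.0003,0,0,0],[0,0,-0.0003,0,0,0],[0,0,-0.0002,0,0,0],[0,0,0,0,0,0],[0,0,0,0,0,0],[0,0,0,0,0,0]]
  ]
}}

```text
t: 19.78
ee_pos: [520.3, -91.0, 62.3]
tcp_rot: [[0.035, 0.999, -0.0], [0.999, -0.035, 0.0], [0.0, -0.0, -1.0]]
contact_force: [-1.9, 0.4, 5.5]
gripper_width: 0.229
gripper_force: 15.0
```

{"op": "servo_tool", "data": {
  "rows": [
    [[0,0,0,0,0,0],[0,0,0,0,0,0],[0,0,0,0,0,0],[0,0,0,0,0,0]]
  ],
  "fingers": 0.5
}}

```text
t: 20.12
ee_pos: [520.4, -91.0, 61.9]
tcp_rot: [[0.035, 0.999, -0.0], [0.999, -0.035, -0.0], [-0.0, -0.0, -1.0]]
contact_force: [0.2, -0.8, 0.3]
gripper_width: 0.481
gripper_force: 0.0
```

{"op": "servo_tool", "data": {
  "rows": [
    [[0,0,0.01,0,0,0],[0,0,0.02,0,0,0],[0,0,0.03,0,0,0],[0,0,0.03,0,0,0],[0,0,0.02,0,0,0],[0,0,0,0,0,0],[0,0,0,0,0,0],[0,0,0,0,0,0],[0,0,0,0,0,0]]
  ]
}}

```text
t: 20.87
ee_pos: [519.5, -90.8, 171.0]
tcp_rot: [[0.035, 0.999, -0.002], [0.999, -0.035, 0.0], [-0.0, -0.002, -1.0]]
contact_force: [0.0, -0.3, -0.2]
gripper_width: 0.503
gripper_force: 0.0
```

```bash
cat >> h.py <<'E'
def edges(im,s,us,vs):
    K,T=cam('wrist',s);h=cv2.cvtColor(im,cv2.COLOR_RGB2HSV);m=cv2.inRange(h,(15,55,228),(30,125,255))
    a=np.radians(-2);R=np.array([[np.cos(a),-np.sin(a)],[np.sin(a),np.cos(a)]]);O=np.array([560.35,-92.1])
    f=lambda uv,z:np.round((ray(uv,K,T,z)-O)@R,1).tolist()
    for u in us:
        c=np.where(m[120:320,u])[0]+120;print(u,f([(u,c[0]-.5),(u,c[-1]+.5)],62))
    for v in vs:
        r=np.where(m[v,120:520])[0]+120;g=[q for q in np.split(r,np.where(np.diff(r)>2)[0]+1) if len(q)>8];print(v,[f([(q[0]-.5,v),(q[-1]+.5,v)],62) for q in g])
def tipx(s,xc,y=0,z=62):
    a=np.radians(-2);K,T=cam('wrist',s);p=np.array([560.35,-92.1])+xc*np.array([np.cos(a),np.sin(a)])+y*np.array([-np.sin(a),np.cos(a)]);return int(pix((*p,z),K,T)[0][0])
E
python3 - <<'E'
from h import *
s,im=wsnap('w9');u=tipx(s,-40);w=tipx(s,40);print(u,w)
edges(im,s,[u-6,u,u+6,w-5,w,w+5],(195,215,235))
a=read_camera('side');b=read_camera('scene');cv2.imwrite('pics/side9.png',a[:,:,::-1]);cv2.imwrite('pics/scene9.png',b[:,:,::-1])
E
```

```text
t 20.87 pos [519.5 -90.8 171. ] yaw 88.02 zax [-0.002  0.    -1.   ] w 0.503 F [ 0.  -0.3 -0.2]
324 426
318 [[-44.6, 61.6], [-45.2, -60.8]]
324 [[-40.2, 61.6], [-40.2, -60.8]]
330 [[-35.7, 61.6], [-35.3, -59.9]]
421 [[31.1, 61.5], [39.4, -54.5]]
426 [[34.8, 61.5], [43.5, -54.5]]
431 [[38.4, 61.5], [47.6, -54.5]]
195 [[[-49.6, 30.2], [-29.9, 30.2]], [[30.7, 30.1], [49.6, 30.1]]]
215 [[[-49.8, 14.7], [-29.8, 14.7]], [[31.0, 14.6], [49.4, 14.6]]]
235 [[[-49.2, -1.3], [-30.4, -1.3]], [[30.5, -1.3], [50.0, -1.4]]]
```

Both slats lie at x = ±40 with matching ends, within about 0.5 mm, and the crib hasn't moved. Now the lever: I'll locate the handle precisely.

Run:
```python
from h import *
C={};
for n,(x0,y0,x1,y1) in (('scene',(235,175,275,220)),('side',(290,250,350,275))):
    im=cv2.imread(f'pics/{n}0.png')[:,:,::-1].copy();h=cv2.cvtColor(im,cv2.COLOR_RGB2HSV)
    m=((h[...,0]<12)|(h[...,0]>170))&(h[...,1]>110)&(h[...,2]<125);k=np.zeros(m.shape,np.uint8);k[y0:y1,x0:x1]=m[y0:y1,x0:x1]
    c=max(cv2.findContours(k,0,1)[0],key=cv2.contourArea);r=cv2.minAreaRect(c.astype(np.float32));b=cv2.boxPoints(r)
    (cx,cy),(w,hh),g=r;print(n,r)
    e=b[1]-b[0] if np.linalg.norm(b[1]-b[0])>np.linalg.norm(b[2]-b[1]) else b[2]-b[1]
    e=e/2;C[n]=(np.array([cx,cy]),e)
(c1,e1),(c2,e2)=C['scene'],C['side']
if e1[1]<0:e1=-e1      # scene: +x end lower
if e2[0]<0:e2=-e2      # side: +x end right
k1,k2=cam('scene'),cam('side')
print('mid',tri(c1,k1,c2,k2));p=tri(c1+e1,k1,c2+e2,k2);q=tri(c1-e1,k1,c2-e2,k2);print(p,q,np.degrees(np.arctan2(*(p-q)[1::-1])))
s={'ee_pos':np.array([548.2,-64.1,171.6]),'tcp_rot':np.c_[[-.0459,.9989,0],[.9989,.0459,0],[0,0,-1.]]}
K,T=cam('wrist',s);f=lambda l:ray([(230+a/3.529,170+b/3.529) for a,b in l],K,T,20).round(1).tolist()
print('left',f([(45,0),(22,540)]),'right',f([(692,10),(605,540)]))
im=cv2.imread('pics/w4.png');
for v in (200,300): print(v,[int(x) for x in cv2.cvtColor(im,cv2.COLOR_BGR2GRAY)[v,228:252]],[int(x) for x in cv2.cvtColor(im,cv2.COLOR_BGR2GRAY)[v,400:432]])
```

```text
scene ((252.39622497558594, 198.38681030273438), (9.809986114501953, 35.451934814453125), 29.05460548400879)
side ((317.8999938964844, 262.1999816894531), (8.359918594360352, 38.42495346069336), 85.60128784179688)
mid [ 548.3776118  -171.24681435  326.55827645]
[ 599.223351   -174.65992891  324.8372876 ] [ 497.07545931 -167.59642797  329.31402547] -3.955691754458234
left [[477.0, -21.7], [468.4, -169.4]] right [[635.8, -17.1], [629.3, -162.4]]
200 [179, 178, 179, 176, 178, 176, 174, 176, 176, 176, 173, 173, 194, 224, 227, 224, 223, 224, 223, 222, 222, 224, 224, 225] [227, 236, 238, 237, 237, 237, 239, 237, 238, 237, 237, 237, 239, 239, 238, 237, 235, 234, 235, 237, 233, 222, 197, 193, 198, 197, 195, 195, 194, 195, 194, 194]
300 [53, 55, 53, 55, 51, 56, 55, 50, 88, 179, 237, 238, 235, 233, 233, 234, 234, 233, 234, 235, 236, 236, 234, 235] [211, 223, 232, 227, 204, 195, 193, 195, 190, 159, 81, 45, 48, 50, 50, 49, 52, 44, 46, 47, 47, 47, 46, 44, 43, 43, 44, 40, 44, 42, 40, 43]
```

Press yaw is about -3°, the handle is at (548.4,-171.2,326.6) and the bed centre at about (552.6,-91.3). The plan is to press on top of the T-bar, 28 mm to one side of the lever, with shut fingers, and follow the arc both ways. First I rise and move above the handle.

{"op": "servo_tool", "data": {
  "rows": [
    [[0,0,0.032,0,0,-0.5],[0,0,0.032,0,0,-0.5],[0,0,0.032,0,0,0],[0,0,0.032,0,0,0],[0,0,0.032,0,0,0],[0,0,0.032,0,0,0],[0.0112,-0.01634,0,0,0,0],[0.0112,-0.01634,0,0,0,0],[0.0112,-0.01634,0,0,0,0],[0.0112,-0.01634,0,0,0,0],[0.0112,-0.01634,0,0,0,0],[0,0,0,0,0,0]]
  ],
  "fingers": 0.0
}}

```text
t: 22.02
ee_pos: [577.0, -176.1, 362.9]
tcp_rot: [[0.056, 0.998, -0.001], [0.998, -0.056, -0.002], [-0.002, -0.001, -1.0]]
contact_force: [-0.6, -0.8, -1.1]
gripper_width: 0.004
gripper_force: 0.0
```

{"op": "servo_tool", "data": {
  "rows": [
    [[0,0,0,0,0,0],[0,0,0,0,0,0],[0,0,0,0,0,0],[0,0,0,0,0,0],[0,0,0,0,0,0]]
  ]
}}

```text
t: 22.43
ee_pos: [576.2, -172.0, 364.2]
tcp_rot: [[0.051, 0.999, 0.0], [0.999, -0.051, 0.0], [0.0, 0.0, -1.0]]
contact_force: [-0.8, -0.4, -0.6]
gripper_width: 0.005
gripper_force: 0.0
```

Run:
```python
from h import *
show(read_state())
th=np.radians(np.linspace(66,0,31));a=np.radians(-3);yd=np.array([-np.sin(a),np.cos(a)])
P=np.c_[270*np.cos(th)[:,None]*yd,80+270*np.sin(th)]
print(np.round(np.diff(P,axis=0),1).tolist())
a=read_camera('scene');b=read_camera('side')
A=cv2.resize(a[100:250,200:350],(400,400));B=cv2.resize(b[180:330,250:400],(400,400))
cv2.imwrite('pics/c10.png',np.hstack([A,B])[:,:,::-1])
```

```text
t 22.43 pos [ 576.2 -172.   364.2] yaw 87.07 zax [ 0.  0. -1.] w 0.005 F [-0.8 -0.4 -0.6]
[[0.5, 9.4, -4.4], [0.5, 9.2, -4.8], [0.5, 9.0, -5.1], [0.5, 8.8, -5.4], [0.5, 8.6, -5.8], [0.4, 8.4, -6.1], [0.4, 8.1, -6.4], [0.4, 7.9, -6.7], [0.4, 7.6, -7.0], [0.4, 7.3, -7.3], [0.4, 7.0, -7.6], [0.4, 6.8, -7.9], [0.3, 6.4, -8.1], [0.3, 6.1, -8.4], [0.3, 5.8, -8.6], [0.3, 5.5, -8.8], [0.3, 5.1, -9.0], [0.3, 4.8, -9.2], [0.2, 4.4, -9.4], [0.2, 4.1, -9.5], [0.2, 3.7, -9.7], [0.2, 3.3, -9.8], [0.2, 2.9, -9.9], [0.1, 2.6, -10.0], [0.1, 2.2, -10.1], [0.1, 1.8, -10.2], [0.1, 1.4, -10.3], [0.1, 1.0, -10.3], [0.0, 0.6, -10.3], [0.0, 0.2, -10.4]]
```

View pics/c10.png

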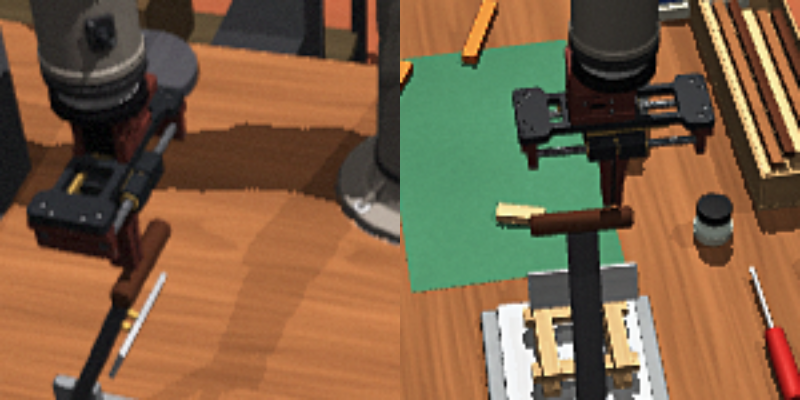

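The picture shows the shut fingertips just above the right half of the handle, clear of the lever bar. Touching down.

{"op": "servo_tool", "data": {
  "rows": [
    [[0,0,-0.005,0,0,0],[0,0,-0.004,0,0,0],[0,0,-0.003,0,0,0],[0,0,-0.002,0,0,0],[0,0,-0.001,0,0,0],[0,0,0,0,0,0],[0,0,0,0,0,0],[0,0,0,0,0,0]]
  ]
}}

```text
t: 23.2
ee_pos: [576.4, -172.8, 349.1]
tcp_rot: [[0.052, 0.999, 0.0], [0.999, -0.052, -0.0], [-0.0, 0.0, -1.0]]
contact_force: [-0.4, -0.4, -0.7]
gripper_width: 0.008
gripper_force: 0.0
```

{"op": "servo_tool", "data": {
  "rows": [
    [[0.0005,0.0094,-0.0044,0,0,0],[0.0005,0.0092,-0.0048,0,0,0],[0.0005,0.009,-0.0051,0,0,0],[0.0005,0.0088,-0.0054,0,0,0],[0,0,0,0,0,0],[0,0,0,0,0,0],[0,0,0,0,0,0]]
  ]
}}

```text
t: 23.78
ee_pos: [578.5, -135.9, 329.7]
tcp_rot: [[0.051, 0.999, 0.0], [0.999, -0.051, 0.0], [0.0, 0.0, -1.0]]
contact_force: [-2.2, 0.3, 5.3]
gripper_width: 0.002
gripper_force: 2.7
```

Contact at 5 N, so the lever is following. Continuing along the arc.

{"op": "servo_tool", "data": {
  "rows": [
    [[0.0005,0.0086,-0.0058,0,0,0],[0.0004,0.0084,-0.0061,0,0,0],[0.0004,0.0081,-0.0064,0,0,0],[0.0004,0.0079,-0.0067,0,0,0],[0.0004,0.0076,-0.007,0,0,0],[0.0004,0.0073,-0.0073,0,0,0],[0.0004,0.007,-0.0076,0,0,0],[0.0004,0.0068,-0.0079,0,0,0]]
  ]
}}

```text
t: 24.45
ee_pos: [582.2, -72.0, 275.6]
tcp_rot: [[0.051, 0.999, 0.002], [0.999, -0.051, 0.003], [0.004, 0.001, -1.0]]
contact_force: [-1.8, 6.1, 9.0]
gripper_width: 0.006
gripper_force: 4.3
```

{"op": "servo_tool", "data": {
  "rows": [
    [[0.0003,0.0064,-0.0081,0,0,0],[0.0003,0.0061,-0.0084,0,0,0],[0.0003,0.0058,-0.0086,0,0,0],[0.0003,0.0055,-0.0088,0,0,0],[0.0003,0.0051,-0.009,0,0,0],[0.0003,0.0048,-0.0092,0,0,0],[0.0002,0.0044,-0.0094,0,0,0],[0.0002,0.0041,-0.0095,0,0,0],[0,0,0,0,0,0],[0,0,0,0,0,0],[0,0,0,0,0,0]]
  ]
}}

```text
t: 25.37
ee_pos: [584.1, -32.4, 204.3]
tcp_rot: [[0.052, 0.999, 0.001], [0.999, -0.052, 0.001], [0.001, 0.0, -1.0]]
contact_force: [-0.9, 3.7, 4.5]
gripper_width: 0.002
gripper_force: 2.4
```

{"op": "servo_tool", "data": {
  "rows": [
    [[0.0002,0.0037,-0.0097,0,0,0],[0.0002,0.0033,-0.0098,0,0,0],[0.0002,0.0029,-0.0099,0,0,0],[0.0001,0.0026,-0.01,0,0,0],[0.0001,0.0022,-0.0101,0,0,0],[0.0001,0.0018,-0.0102,0,0,0],[0.0001,0.0014,-0.0103,0,0,0],[0.0001,0.001,-0.0103,0,0,0],[0,0,0,0,0,0],[0,0,0,0,0,0],[0,0,0,0,0,0],[0,0,0,0,0,0]]
  ]
}}

```text
t: 26.37
ee_pos: [584.9, -13.9, 123.9]
tcp_rot: [[0.053, 0.999, 0.0], [0.999, -0.053, -0.0], [-0.0, 0.0, -1.0]]
contact_force: [-1.0, 2.0, 3.6]
gripper_width: 0.005
gripper_force: 2.1
```

{"op": "servo_tool", "data": {
  "rows": [
    [[0,0.0003,-0.005,0,0,0],[0,0.0002,-0.005,0,0,0],[0,0.0001,-0.004,0,0,0],[0,0.0001,-0.003,0,0,0],[0,0,-0.002,0,0,0],[0,0,0,0,0,0],[0,0,0,0,0,0],[0,0,0,0,0,0]]
  ]
}}

```text
t: 27.03
ee_pos: [585.3, -12.6, 105.0]
tcp_rot: [[0.052, 0.999, 0.001], [0.999, -0.052, 0.001], [0.001, 0.001, -1.0]]
contact_force: [-1.8, 3.3, 8.4]
gripper_width: 0.003
gripper_force: 4.7
```

{"op": "servo_tool", "data": {
  "rows": [
    [[0,0,-0.001,0,0,0],[0,0,-0.001,0,0,0],[0,0,-0.001,0,0,0],[0,0,0,0,0,0],[0,0,0,0,0,0],[0,0,0,0,0,0],[0,0,0,0,0,0]]
  ]
}}

```text
t: 27.62
ee_pos: [585.4, -12.4, 102.2]
tcp_rot: [[0.052, 0.999, 0.001], [0.999, -0.052, 0.001], [0.001, 0.001, -1.0]]
contact_force: [-1.9, 3.7, 11.0]
gripper_width: 0.007
gripper_force: 5.6
```

{"op": "servo_tool", "data": {
  "rows": [
    [[0,0,-0.001,0,0,0],[0,0,-0.001,0,0,0],[0,0,0,0,0,0],[0,0,0,0,0,0],[0,0,0,0,0,0]]
  ]
}}

```text
t: 28.03
ee_pos: [585.5, -12.4, 101.1]
tcp_rot: [[0.052, 0.999, 0.001], [0.999, -0.052, 0.001], [0.001, 0.001, -1.0]]
contact_force: [-5.8, 4.2, 18.1]
gripper_width: 0.002
gripper_force: 9.5
```

The force steps up at z≈101, which is the stop. I'll press 1 mm more and hold for over a second.

{"op": "servo_tool", "data": {
  "rows": [
    [[0,0,-0.0005,0,0,0],[0,0,-0.0005,0,0,0],[0,0,0,0,0,0],[0,0,0,0,0,0],[0,0,0,0,0,0],[0,0,0,0,0,0],[0,0,0,0,0,0],[0,0,0,0,0,0],[0,0,0,0,0,0],[0,0,0,0,0,0],[0,0,0,0,0,0],[0,0,0,0,0,0]]
  ]
}}

```text
t: 29.03
ee_pos: [585.5, -12.4, 100.5]
tcp_rot: [[0.052, 0.999, 0.001], [0.999, -0.052, 0.001], [0.001, 0.001, -1.0]]
contact_force: [-7.6, 4.2, 23.2]
gripper_width: 0.006
gripper_force: 11.6
```

{"op": "servo_tool", "data": {
  "rows": [
    [[0,0,0,0,0,0],[0,0,0,0,0,0],[0,0,0,0,0,0],[0,0,0,0,0,0],[0,0,0,0,0,0],[0,0,0,0,0,0]]
  ]
}}

```text
t: 29.53
ee_pos: [585.5, -12.4, 100.6]
tcp_rot: [[0.052, 0.999, 0.001], [0.999, -0.052, 0.001], [0.001, 0.001, -1.0]]
contact_force: [-7.2, 3.8, 24.1]
gripper_width: 0.007
gripper_force: 11.6
```

Held for 1.5 s at the stop. Now letting it up along the arc.

{"op": "servo_tool", "data": {
  "rows": [
    [[0,-0.0001,0.005,0,0,0],[0,-0.0002,0.01,0,0,0],[0,-0.0004,0.01,0,0,0],[-0.0001,-0.001,0.0103,0,0,0],[-0.0001,-0.0014,0.0103,0,0,0],[-0.0001,-0.0018,0.0102,0,0,0],[-0.0001,-0.0022,0.0101,0,0,0],[-0.0001,-0.0026,0.01,0,0,0],[-0.0002,-0.0029,0.0099,0,0,0],[-0.0002,-0.0033,0.0098,0,0,0],[-0.0002,-0.0037,0.0097,0,0,0]]
  ]
}}

```text
t: 30.45
ee_pos: [583.6, -32.8, 204.4]
tcp_rot: [[0.052, 0.999, -0.0], [0.999, -0.052, -0.0], [-0.0, -0.0, -1.0]]
contact_force: [-0.1, -0.8, 2.5]
gripper_width: 0.006
gripper_force: 1.0
```

{"op": "servo_tool", "data": {
  "rows": [
    [[-0.0002,-0.0041,0.0095,0,0,0],[-0.0002,-0.0044,0.0094,0,0,0],[-0.0003,-0.0048,0.0092,0,0,0],[-0.0003,-0.0051,0.009,0,0,0],[-0.0003,-0.0055,0.0088,0,0,0],[-0.0003,-0.0058,0.0086,0,0,0],[-0.0003,-0.0061,0.0084,0,0,0],[-0.0003,-0.0064,0.0081,0,0,0],[-0.0004,-0.0068,0.0079,0,0,0],[-0.0004,-0.007,0.0076,0,0,0]]
  ]
}}

```text
t: 31.28
ee_pos: [580.8, -89.0, 290.8]
tcp_rot: [[0.052, 0.999, -0.0], [0.999, -0.052, 0.0], [0.0, -0.0, -1.0]]
contact_force: [-0.8, -0.9, 1.3]
gripper_width: 0.009
gripper_force: 0.6
```

{"op": "servo_tool", "data": {
  "rows": [
    [[-0.0004,-0.0073,0.0073,0,0,0],[-0.0004,-0.0076,0.007,0,0,0],[-0.0004,-0.0079,0.0067,0,0,0],[-0.0004,-0.0081,0.0064,0,0,0],[-0.0004,-0.0084,0.0061,0,0,0],[-0.0005,-0.0086,0.0058,0,0,0],[-0.0005,-0.0088,0.0054,0,0,0],[-0.0005,-0.009,0.0051,0,0,0],[-0.0005,-0.0092,0.0048,0,0,0],[-0.0005,-0.0094,0.0044,0,0,0],[0,0,0,0,0,0],[0,0,0,0,0,0]]
  ]
}}

```text
t: 32.28
ee_pos: [576.3, -173.2, 349.0]
tcp_rot: [[0.053, 0.999, -0.0], [0.999, -0.053, 0.0], [0.0, -0.0, -1.0]]
contact_force: [0.6, 1.4, -0.7]
gripper_width: 0.005
gripper_force: 0.1
```

{"op": "servo_tool", "data": {
  "rows": [
    [[0,0,0.004,0,0,0],[0,0,0.008,0,0,0],[0,0,0.015,0,0,0],[0,0.005,0.02,0,0,0],[0,0.015,0.015,0,0,0],[0,0.02,0,0,0,0],[0,0.02,0,0,0,0],[0,0.02,0,0,0,0],[0,0.02,0,0,0,0],[0,0,0,0,0,0]]
  ]
}}

```text
t: 33.12
ee_pos: [576.8, -66.8, 411.4]
tcp_rot: [[0.044, 0.999, 0.0], [0.999, -0.044, 0.003], [0.003, -0.0, -1.0]]
contact_force: [0.8, 0.9, -0.5]
gripper_width: 0.005
gripper_force: 0.0
```

The lever is back at rest and the tool is clear. Checking the outcome numerically.

{"op": "servo_tool", "data": {
  "rows": [
    [[-0.005,0.005,-0.03,0,0,0],[-0.005,0.005,-0.03,0,0,0],[-0.005,0.005,-0.03,0,0,0],[0,0.005,-0.03,0,0,0],[0,0,-0.03,0,0,0],[0,0,0,0,0,0],[0,0,0,0,0,0],[0,0,0,0,0,0],[0,0,0,0,0,0],[0,0,0,0,0,0],[0,0,0,0,0,0],[0,0,0,0,0,0]]
  ],
  "fingers": 1.0
}}

```text
t: 34.12
ee_pos: [561.8, -52.8, 262.0]
tcp_rot: [[0.052, 0.999, 0.002], [0.999, -0.052, 0.0], [0.0, 0.002, -1.0]]
contact_force: [0.6, 0.1, 0.1]
gripper_width: 0.881
gripper_force: 0.0
```

Run:
```python
from h import *
s,im=wsnap('w11');u=tipx(s,-40);w=tipx(s,40);print(u,w)
v=[int(pix((560,y,62),*cam('wrist',s))[0][1]) for y in (-70,-92,-115)]
edges(im,s,[u-5,u,u+5,w-5,w,w+5],v);crib(im,s)
```

```text
t 34.12 pos [561.8 -52.8 262. ] yaw 87.01 zax [ 0.002  0.    -1.   ] w 0.881 F [0.6 0.1 0.1]
285 360
280 [[-42.6, 64.2], [-48.9, -59.8]]
285 [[-37.5, 64.1], [-43.4, -59.9]]
290 [[-32.5, 64.0], [-37.8, -60.1]]
355 [[33.6, 64.8], [34.2, -60.3]]
360 [[38.6, 64.7], [39.7, -60.4]]
365 [[43.7, 64.6], [45.2, -59.3]]
226 [[[-49.4, 24.0], [-29.5, 23.7]], [[30.1, 22.5], [50.0, 22.1]]]
247 [[[-49.5, 1.1], [-29.4, 0.7]], [[30.2, -0.5], [49.3, -0.9]]]
267 [[[-49.7, -21.5], [-30.3, -21.9]], [[30.2, -23.1], [50.7, -23.5]]]
(266, 192, 85, 109) z62 [545.8 -91.9 120.2  86.2  88.1] z48 [545.1 -96.3 125.   89.6  88.1]
(350, 186, 29, 113) z62 [604.3 -91.3 124.5  28.5  89.1] z48 [605.9 -95.6 129.4  29.7  89.1]
```

{"op": "servo_tool", "data": {
  "rows": [
    [[0,0.03,0.02,0,0,0],[0,0.03,0.02,0,0,0],[0,0.035,0,0,0,0],[0,0.035,0,0,0,0],[0,0.035,0,0,0,0],[0,0.035,0,0,0,0],[0,0.035,0,0,0,0],[0,0.035,0,0,0,0],[0,0.035,0,0,0,0],[0,0.03,0,0,0,0],[0,0,0,0,0,0],[0,0,0,0,0,0]]
  ]
}}

```text
t: 35.17
ee_pos: [560.6, 284.7, 300.6]
tcp_rot: [[0.048, 0.999, -0.001], [0.999, -0.048, 0.0], [0.0, -0.001, -1.0]]
contact_force: [-0.4, -0.5, -0.4]
gripper_width: 1.004
gripper_force: 0.0
```

Run:
```python
from h import *
show(read_state())
for n,(x0,y0,x1,y1) in (('scene',(235,175,275,220)),('side',(290,250,350,275))):
    im=read_camera(n);cv2.imwrite(f'pics/{n}11.png',im[:,:,::-1]);h=cv2.cvtColor(im,cv2.COLOR_RGB2HSV)
    m=((h[...,0]<12)|(h[...,0]>170))&(h[...,1]>110)&(h[...,2]<125);k=np.zeros(m.shape,np.uint8);k[y0:y1,x0:x1]=m[y0:y1,x0:x1]
    print(n,cv2.minAreaRect(max(cv2.findContours(k,0,1)[0],key=cv2.contourArea))[0])
    if n=='scene':
        p=pale(im);blobs(p[:,:],*cam(n),62)
```

```text
t 35.17 pos [560.6 284.7 300.6] yaw 87.26 zax [-0.001  0.    -1.   ] w 1.004 F [-0.4 -0.5 -0.4]
scene (249.0, 197.0)
[429. 423.] 9549.0 xy,L,W,deg [880.9 301.1 397.2 120.7 -90. ]
[377. 295.] 121.5 xy,L,W,deg [564.4 145.3  60.4  21.2 -17.1]
[291. 290.] 343.5 xy,L,W,deg [589.7 -81.6 132.6  65.3  77.2]
[413.  88.] 157.0 xy,L,W,deg [-454.   126.6  173.9   32.9  -89.9]
[543.  96.] 270.0 xy,L,W,deg [-504.1  637.5  267.7  140.3  -54.1]
[263.  73.] 42.5 xy,L,W,deg [-445.1 -481.2  113.5   22.9   83.3]
[196.  65.] 322.0 xy,L,W,deg [-454.3 -779.5  435.2   34.    90. ]
[577.   1.] 148.0 xy,L,W,deg [-1377.6   826.3   261.3    67.7   -78.9]
[524.   1.] 43.5 xy,L,W,deg [-1351.6   571.1   265.3    28.    -89. ]
side (317.5450134277344, 262.517822265625)
```

Run:
```python
import cv2
a=cv2.imread('pics/scene0.png',0);b=cv2.imread('pics/scene11.png',0)
for n,(x,y,w,h) in dict(handle=(240,180,28,36),lever=(222,205,36,40),bed=(205,275,60,45),offcut=(367,283,20,24),driver=(222,345,84,26),jar=(325,345,24,28),glue=(415,325,28,45)).items():
    r=cv2.matchTemplate(b[y-8:y+h+8,x-8:x+w+8],a[y:y+h,x:x+w],cv2.TM_CCOEFF_NORMED);_,v,_,l=cv2.minMaxLoc(r);print(n,round(v,3),(l[0]-8,l[1]-8))
```

```text
handle 0.663 (0, 0)
lever 0.784 (0, 0)
bed 0.94 (0, 0)
offcut 0.996 (0, 0)
driver 0.996 (0, 0)
jar 0.998 (0, 0)
glue 0.998 (0, 0)
```

The lever is back at its rest position, the new layer is in place, and the other pieces checked (offcut, screwdriver, jar, glue bottle) haven't moved. Handing in.

```bash
python3 -c "
from cell import *
print(finish_job())"
```

```text
the job is handed in; nothing more can be done
None
```

Job handed in at about 35 s: both slats are laid crosswise on the crib at ±40 mm with ends flush to within about 1 mm, the lever was held at its stop for about 1.5 s and returned to rest, and the crib and other pieces I checked had not moved.

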